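# Set a vial rack parallel to the sampler deck with a straightedge

### The arm

A 7-joint arm with a two-finger parallel gripper is mounted at the origin on the work surface. World frame = base frame: x ahead of the robot, y to its left, z up, the work surface at z = 0. Lengths are in m, angles in rad, forces in N, time in s.
With the tool pointing down it reaches from about 0.4 to 0.85 m from the base axis. Payload 10.4 kg.
Tool frame: the origin (TCP) lies at the centre of the arm's flange, where the gripper is bolted on; the fingertips stand 173 mm ahead of it and the grasp point (between the pads) lies 155 mm ahead of it; z points along the fingers, y is the line along which they close (so a half turn about z gives the same grasp; the last joint's range is limited). The gripper opens to 85 mm and grips with 20 to 120 N. Pads are 22 mm wide; open, the fingers measure 114 mm over their backs; the gripper's body (76 mm by 85 mm) begins 54 mm behind the grasp point. The pads swing forward as they close: fully open they stand 13 mm farther back than shut.
Start: joints at [-1.209, 0.332, -0.065, 1.46, 0.022, 1.35, -0.088], TCP at [0.235, 0.579, 0.405] pointing down, gripper open.
Joint ranges: [-2.6, 2.6], [-0.5, 2.12], [-1.47, 1.34], [0.16, 2.42], [-1.27, 4.41], [0.06, 2.06], [-2.6, 2.6]. Speed limits (rad/s): [2.22, 2.22, 2.79, 2.79, 3.14, 3.14, 3.14].

### API

Orientations are given as a unit quaternion [x, y, z, w].
In Python, from workcell import manip, viewer, finder gives the robot as it stands.
- The arm moves only by the tool arm_command, never from a script. Its argument "plan" is a list of rows, each an object with "dp": the shift along the tool's x, y, z in mm, a list of three; "spin": the turn about the tool's z in rad. A call has 1 to 5 rows; each row shifts and turns the commanded pose from where the row before left it, along the tool's axes as they then stand; what a row does not reach is not made up. A row lasts 1/10 s, in which the tool goes at most 50 mm and 8.59 degrees, less where a joint would pass 70% of its speed; a pose out of reach is approached as far as the arm can. A call is refused whole if a number of a shift passes 50 or a number of a turn 0.15, either way. A call with a gripper value outside its range is refused whole. "grip" is the closure, from -1 (fully open) to 1 (shut), set as the call begins (left out, the last holds). The fingers move at their own pace and stop on an object; "newtons" is the grip in N (left out, the last holds). Time passes only in rows, so rows that do not move let the fingers close. It gives the time, the measured TCP pose, the force, the opening and the grip force at its end, in the units of the state.
- manip.get_obs(): the state, without advancing time (a new reading comes with each control period).
- viewer.camera(name): name is "scene" or "top"; returns the picture (420x560x3 uint8, blue, green, red); there is no depth.
- viewer.camera_params(name): a dict with "vertical_fov" (degrees; the focal length in pixels is half the picture's height over the tangent of half this angle, whatever the lens; pixels are square), "cx", "cy" (the principal point, pixels), "R" (3x3) and "t" (3): a world point X has camera coordinates R X + t. Camera axes: x right, y down, z forward; pixel columns grow to the right and rows downward; lengths in m; the calibration is good to about 2 mm. A picture is of the moment at which its call begins. camera_params takes no time and is no camera call.
- manip.hand_in(): hands the job in; it is judged then, once.
Trained networks look in the newest picture that a camera, given by its name, has taken for a name from the list of things; names that differ only in an ending like _2 or _b are one class to them, and where a whole thing is asked for, a point or a joint stands for the part that bears it (a point fixed in the world has none). Each returns a list of dicts, best first, with "score" (0 to 1); they miss things now and then, are a little off and sometimes report something else, mostly with a low value. They report only what shows in the picture. A call takes as long as a camera call. They do not tell look-alikes from the thing itself.
- finder.find_in(camera, thing): "position" ([x, y, z] in m, in world coordinates, good to about 4 mm: the middle of the surface that is visible of it).
The state is a dict: "clock": time; "joint_pos": joint angles; "joint_velocities": joint speeds; "tau": joint torques, N m; "position": TCP position; "ee_rot": TCP orientation; "ft_force": force on the tool from outside, world axes, zero at the start; "torque": the same for the moment, N m; "grip_width": opening from 0.0 (shut) to 1.0 (fully open); "grasp_force": force on a finger pad.
Only numpy, scipy, OpenCV 4.12 (cv2) and the standard library are available. Lean on these libraries where they do the work, as an engineer would, in place of code of your own. Each camera call takes 0.05 s, during which the arm holds its last target. There are 200 camera calls.

### The job

Line up the loose vial rack with the sampler deck, using the straightedge as the spacer: first lay the straightedge flush along the deck's front face and press it home firmly, then bring the rack up and press it until its long side lies flush against the straightedge all along. Press firmly but do not ram anything, leave the straightedge and rack lying in place, and do not shift or tip the two vials, the bottle or the beaker standing about.

Things in the scene. Friction and masses are not known exactly. Their poses are not given: they have to be found in the camera images.
- deck: Fixed white sampler deck, 340 long, 130 deep, 30 high, three vial trays on top (begin 46 mm behind the front face, up to 69 mm above the bench). Origin: foot of its plain upright front face, at mid-length. y along that face, +x into the deck, z up. The front face looks roughly to the robot's right, turned up to 0.25 rad.
- straightedge: Loose aluminium bar 260 x 40 x 20 mm high, about 0.4 kg, 75-110 mm in front of the deck, skewed. Origin: its centre (10 mm up); x along it, z up. Home: a long side touching the deck's front face (centre 20 mm out), middles within 70 mm. Press with at least 4 N besides its sliding friction (1-4 N), held a moment; over 45 N is ramming.
- rack: Loose white rack 128 x 86 x 34 mm high, capped vials fixed in it 13 mm higher, about 0.45 kg, 250-290 mm in front of the deck, skewed. Origin: centre of the block (17 mm up); x along its long side, z up. Home: a long side touching the straightedge over its whole length (centre 83 mm from deck face). Press with at least 3 N besides friction (1-4 N), held a moment; over 45 N is ramming.
- vial_a: A loose amber vial, 23 mm across and 46 mm high, standing near one side of the gap between straightedge and rack; leave alone. Origin: centre of its underside.
- vial_b: A like loose vial, near the other side of that gap; leave alone. Origin: centre of its underside.
- bottle: A loose amber bottle, 68 mm across, 110 mm high, to the robot's right; leave alone. Origin: centre of its underside.
- beaker: A loose glass beaker, 72 mm across, 85 mm high, to the robot's right; leave alone. Origin: centre of its underside.
Things that resemble listed ones, but are neither listed nor needed, are in the scene too. What is shaped like the rack but turquoise is not meant.

How it is judged:
On the way, in this order (a step that is already met when the one before it is completed fails the run):
1. the straightedge lies flush along the deck's front face and is pressed against it (x of straightedge in the frame of deck between -0.022 and -0.018 m and angle between the x axis of straightedge and the y axis of deck, either way round below 0.012 rad and y of straightedge in the frame of deck between -0.07 and 0.07 m and height (world z) of straightedge between 0.008 and 0.013 m and contact force between straightedge and deck above 4 N), for 0.2 s.
2. the rack's long side lies flush against the straightedge, still flush on the deck, and is pressed against it (x of straightedge in the frame of deck between -0.022 and -0.018 m and angle between the x axis of straightedge and the y axis of deck, either way round below 0.012 rad and y of straightedge in the frame of deck between -0.07 and 0.07 m and height (world z) of straightedge between 0.008 and 0.013 m and x of rack in the frame of deck between -0.086 and -0.081 m and angle between the x axis of rack and the y axis of deck, either way round below 0.02 rad and x of rack in the frame of straightedge between -0.072 and 0.072 m and angle between rack's own z axis and vertical below 0.05 rad and height (world z) of rack below 0.021 m and contact force between rack and straightedge above 3 N), for 0.2 s.
At the end, for the whole second after the job is handed in: Straightedge on the bench, flush on the deck face (gap under 2 mm, 0.012 rad, middles within 70 mm); rack flush on the straightedge (rack centre 81 to 86 mm from the deck face, 0.02 rad, middles within 72 mm); both at rest (x of straightedge in the frame of deck between -0.022 and -0.018 m and angle between the x axis of straightedge and the y axis of deck, either way round below 0.012 rad and y of straightedge in the frame of deck between -0.07 and 0.07 m and height (world z) of straightedge between 0.008 and 0.013 m and x of rack in the frame of deck between -0.086 and -0.081 m and angle between the x axis of rack and the y axis of deck, either way round below 0.02 rad and x of rack in the frame of straightedge between -0.072 and 0.072 m and angle between rack's own z axis and vertical below 0.05 rad and height (world z) of rack below 0.021 m and linear speed of each of rack, straightedge below 0.01 m/s); the robot touches nothing.
It fails at once if the straightedge is rammed against the deck (over 45 N) (contact force between straightedge and deck above 45 N).
It fails at once if the rack is rammed against the straightedge (over 45 N) (contact force between rack and straightedge above 45 N).
It fails at once if a vial, the bottle or the beaker is moved by more than 20 mm or tipped over (distance of any of vial_a, vial_b, bottle, beaker from where it was at the start of the episode above 0.02 m or angle between any of vial_a, vial_b, bottle, beaker's own z axis and vertical above 0.4 rad).
It also fails if it takes over 72 s, if anything falls off the work surface, if the arm or the gripper's body presses on something with over 40 N, if the wrist force passes 120 N, or if a joint passes its speed limit or range.

## Working session

There is one attempt and no reset: what is moved stays moved. The work goes in short steps, Python scripts to look and compute and a tool call to move; the robot and the scene stay as the last step left them, time stands still between calls to the robot, and variables do not carry over. Pictures are saved under pics/ and viewed, at most 10 in all, crops included, and the job is handed in when it is done.

Besides the shell and the picture viewer there is one more tool, called after ">>>" by a JSON object that holds its "name" and its "arguments". arm_command: Moves the arm, as the interface text tells. Its arguments: {"type":"object","properties":{"plan":{"type":"array","items":{"type":"object","properties":{"dp":{"type":"array","items":{"type":"number"}},"spin":{"type":"number"}}}},"grip":{"type":"number"},"newtons":{"type":"number"}},"required":["plan"]}

```bash
mkdir -p pics
cat > h.py <<'E'
import numpy as np, cv2
from workcell import manip, viewer, finder
def K(n):
    p=viewer.camera_params(n); f=210/np.tan(np.radians(p["vertical_fov"])/2)
    return f,p["cx"],p["cy"],np.array(p["R"]),np.array(p["t"])
def ray(n,u,v,z):
    f,cx,cy,R,t=K(n); d=R.T@np.array([(u-cx)/f,(v-cy)/f,1]); o=-R.T@t
    return o+d*(z-o[2])/d[2]
def proj(n,X):
    f,cx,cy,R,t=K(n); c=R@np.array(X)+t; return np.array([cx+f*c[0]/c[2],cy+f*c[1]/c[2]])
E
python3 - <<'E'
from h import *
np.set_printoptions(precision=3,suppress=True)
for n in ["scene","top"]:
    im=viewer.camera(n); cv2.imwrite(f"pics/{n}0.png",im)
    print(n,K(n), [k for k in viewer.camera_params(n)])
for th in ["deck","straightedge","rack","vial_a","bottle","beaker"]:
    for d in finder.find_in("top",th)[:4]: print(th,np.array(d["position"]),round(d["score"],2),proj("top",d["position"]))
print(manip.get_obs())
E
```

```text
scene (np.float64(434.77722628812444), 277.7858702779517, 212.96582907987045, array([[-0.632,  0.775,  0.011],
       [ 0.649,  0.537, -0.539],
       [-0.424, -0.333, -0.842]]), array([ 0.378, -0.316,  1.224])) ['vertical_fov', 'cx', 'cy', 'R', 't']
top (np.float64(435.5870518819821), 279.63087695458944, 211.75217002936336, array([[-0.016, -1.   , -0.003],
       [-0.986,  0.017, -0.166],
       [ 0.166,  0.   , -0.986]]), array([-0.063,  0.547,  0.844])) ['vertical_fov', 'cx', 'cy', 'R', 't']
deck [0.532 0.326 0.054] 0.86 [ 82.348 221.04 ]
deck [ 0.468 -0.38   0.073] 0.19 [438.171 246.011]
straightedge [0.545 0.172 0.019] 0.83 [163.89  216.039]
rack [ 0.51  -0.004  0.034] 0.93 [246.741 230.392]
rack [ 0.581 -0.19   0.036] 0.89 [336.183 194.658]
rack [ 0.339 -0.047  0.033] 0.57 [268.755 315.156]
vial_a [0.674 0.055 0.047] 0.6 [217.942 152.051]
vial_a [ 0.624 -0.355  0.049] 0.6 [416.224 171.836]
vial_a [0.371 0.067 0.049] 0.43 [210.731 299.891]
bottle [ 0.467 -0.382  0.074] 0.77 [439.344 246.625]
beaker [ 0.512 -0.004  0.037] 0.43 [246.774 229.342]
{'clock': 0.4, 'joint_pos': array([-1.209,  0.332, -0.065,  1.46 ,  0.022,  1.35 , -0.088]), 'joint_velocities': array([-0.001,  0.   ,  0.001, -0.001,  0.   ,  0.001,  0.002]), 'tau': array([ -0.   , -62.456,   0.049, -39.137,   0.016,   0.004,  -0.   ]), 'position': array([0.235, 0.579, 0.405]), 'ee_rot': array([ 0.191,  0.982, -0.   , -0.   ]), 'ft_force': array([0.197, 0.43 , 0.483]), 'torque': array([ 0.039,  0.005, -0.03 ]), 'grasp_force': 0.0, 'grip_width': 0.9982677025935662}
```

View pics/top0.png

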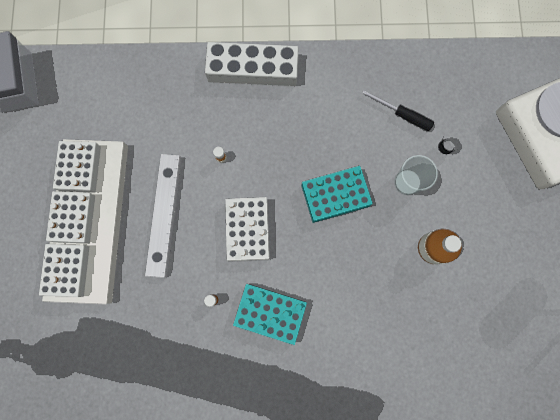

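View pics/scene0.png

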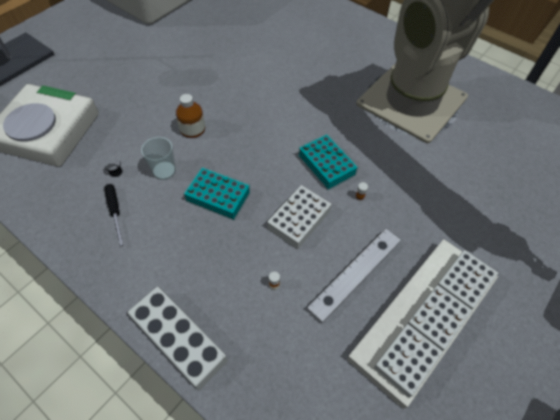

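The top view (up = +x, left = +y) shows the deck at left with its front edge running from (124,142) to (107,303). The bar is at (164,216), the white rack at (247,229), and the vials at (219,154) and (211,300). The turquoise racks, bottle and beaker are farther right. The scene view agrees. Next I fit the edges.

Run:
```python
from h import *
np.set_printoptions(precision=4,suppress=True)
im=cv2.imread("pics/top0.png"); g=im.min(2)
cr=cv2.resize(im[130:320,30:290],None,fx=3,fy=3,interpolation=cv2.INTER_CUBIC); cv2.imwrite("pics/crop.png",cr)
def blob(seed,thr,z,name):
    m=(g>thr).astype(np.uint8); m=cv2.morphologyEx(m,cv2.MORPH_CLOSE,np.ones((7,7)))
    n,l=cv2.connectedComponents(m); c=cv2.findContours((l==l[seed[1],seed[0]]).astype(np.uint8),0,cv2.CHAIN_APPROX_NONE)[0][0]
    W=np.array([ray("top",*p[0],z)[:2]*1000 for p in c],np.float32)
    r=cv2.minAreaRect(W); print(name,thr,np.array(r[0]),np.array(r[1]),r[2]); 
for t in(125,140,155): blob((163,216),t,.02,"bar")
for t in(150,170): blob((247,229),t,.034,"rack")
# deck front edge rows
for v in range(150,300,15):
    print(v,g[v,100:135])
```

```text
bar 125 [591.371  -69.8359] [1278.8947  899.4352] 88.92789459228516Traceback (most recent call last):
  File "<stdin>", line 10, in <module>
  File "<stdin>", line 8, in blob
  File "h.py", line 7, in ray
    f,cx,cy,R,t=K(n); d=R.T@np.array([(u-cx)/f,(v-cy)/f,1]); o=-R.T@t
                ~^^^
  File "h.py", line 4, in K
    p=viewer.camera_params(n); f=210/np.tan(np.radians(p["vertical_fov"])/2)
ValueError: time passes only in moves, steps and waits
```

View pics/crop.png

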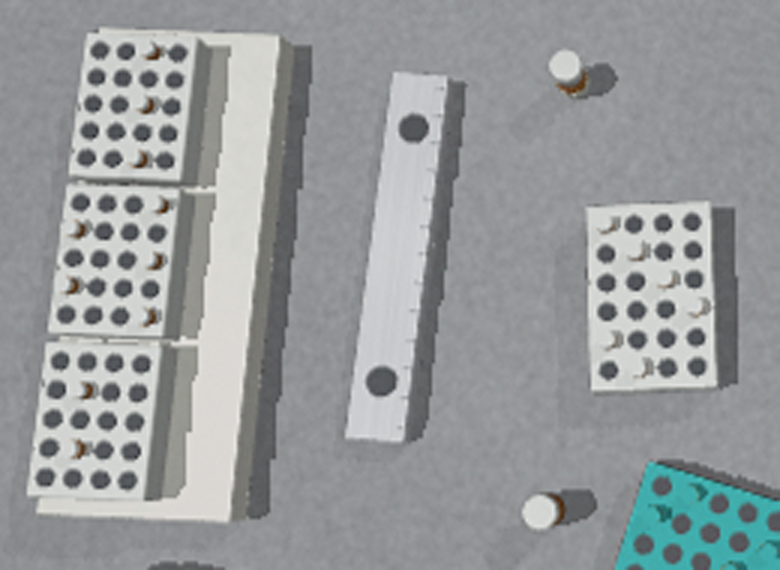

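The crop shows three things:
- **Deck:** the front top edge runs from crop (280,36) to (231,521).
- **Bar:** the top corners are (393,72), (448,76), (405,442) and (345,438).
- **Rack:** the top corners are (585,207), (711,202), (717,386) and (592,391).

Run:
```python
s=open('h.py').read().replace("def K(n):","from functools import lru_cache\n@lru_cache\ndef K(n):"); open('h.py','w').write(s)
from h import *
np.set_printoptions(precision=1,suppress=True)
im=cv2.imread("pics/top0.png"); g=im.min(2)
P=lambda c,z: np.array([ray("top",(u+.5)/3-.5+30,(v+.5)/3-.5+130,z)[:2]*1000 for u,v in c])
d=P([(280,36),(231,521)],.03); b=P([(393,72),(448,76),(405,442),(345,438)],.02); r=P([(585,207),(711,202),(717,386),(592,391)],.034)
ang=lambda a,b: np.degrees(np.arctan2((b-a)[1],(b-a)[0]))
print("deck",d,d.mean(0),np.linalg.norm(d[0]-d[1]),ang(d[1],d[0]))
for n,q in(("bar",b),("rack",r)):
    print(n,q,q.mean(0),[np.linalg.norm(q[i]-q[i-1]) for i in range(4)],ang(q[3],q[0]),ang(q[2],q[1]))
# frame: deck dir e (along +x-ish), n into deck (+y-ish)
a=np.radians(ang(d[1],d[0])); e=np.array([np.cos(a),np.sin(a)]); n=np.array([-e[1],e[0]]); o=d.mean(0)
V=[np.array(v) for v in((674,55),(371,67))]
for nm,q in(("bar",b.mean(0)),("rack",r.mean(0)),("va",V[0]),("vb",V[1])): print(nm,"along",e@(q-o),"out",-n@(q-o))
ob=manip.get_obs()
from scipy.spatial.transform import Rotation as Rr
print(Rr.from_quat(ob["ee_rot"]).as_matrix()*100, K("top")[3].T@-K("top")[4]*1000)
```

```text
deck [[705.7 260.4]
 [367.5 278.6]] [536.6 269.5] 338.7362508552401 -3.082850428188498
bar [[680.8 181.9]
 [677.2 142.3]
 [418.1 166.1]
 [421.5 207.2]] [549.4 174.4] [np.float64(260.540849015137), np.float64(39.6916755286612), np.float64(260.1130439067262), np.float64(41.28568041917236)] -5.587035425461939 -5.236880639096976
rack [[577.   41.9]
 [579.  -45.4]
 [451.9 -48. ]
 [449.9  36.6]] [514.4  -3.7] [np.float64(127.18810979678256), np.float64(87.40176393541557), np.float64(127.18184898612034), np.float64(84.69147764189987)] 2.3917273095183225 1.170727371613263
bar along 17.907137050745977 out 94.3030145374799
rack along -7.42996158189919 out 274.04118423671014
va along 148.74102274588617 out 206.81110145677832
vb along -154.46583855891242 out 211.12378712728733
[[ -92.7   37.5   -0. ]
 [  37.5   92.7   -0. ]
 [  -0.    -0.  -100. ]] [398.  -72.2 922.4]
```

```bash
cat >> h.py <<'E'
o=np.array([.5366,.2695]); a=np.radians(-3.08); e=np.array([np.cos(a),np.sin(a)]); n=np.array([-e[1],e[0]])
def tgt(al,out): return o+al/1000*e-out/1000*n
def state():
    ob=manip.get_obs(); from scipy.spatial.transform import Rotation as Rr
    M=Rr.from_quat(ob["ee_rot"]).as_matrix(); p=np.array(ob["position"]); return ob,M,p
def rows(p,M,T,z,N):
    th=np.arctan2(M[1,1],M[0,1]); ds=(th-a+np.pi)%(2*np.pi)-np.pi; st=(np.array([*T,z])-p)/N*1000
    for i in range(N):
        y=np.array([np.cos(th),np.sin(th)]); x=np.array([-y[1],y[0]])
        print([round(x@st[:2],1),round(y@st[:2],1),round(-st[2],1)],round(ds/N,4)); th-=ds/N
E
python3 - <<'E'
from h import *
ob,M,p=state(); rows(p,M,tgt(18,165),.30,14)
E
```

```text
[np.float64(-33.3), np.float64(-23.1), np.float64(7.5)] 0.0886
[np.float64(-35.3), np.float64(-20.1), np.float64(7.5)] 0.0886
[np.float64(-36.9), np.float64(-16.9), np.float64(7.5)] 0.0886
[np.float64(-38.3), np.float64(-13.6), np.float64(7.5)] 0.0886
[np.float64(-39.3), np.float64(-10.1), np.float64(7.5)] 0.0886
[np.float64(-40.0), np.float64(-6.6), np.float64(7.5)] 0.0886
[np.float64(-40.5), np.float64(-3.1), np.float64(7.5)] 0.0886
[np.float64(-40.6), np.float64(0.5), np.float64(7.5)] 0.0886
[np.float64(-40.4), np.float64(4.1), np.float64(7.5)] 0.0886
[np.float64(-39.9), np.float64(7.7), np.float64(7.5)] 0.0886
[np.float64(-39.0), np.float64(11.2), np.float64(7.5)] 0.0886
[np.float64(-37.9), np.float64(14.6), np.float64(7.5)] 0.0886
[np.float64(-36.4), np.float64(17.9), np.float64(7.5)] 0.0886
[np.float64(-34.7), np.float64(21.0), np.float64(7.5)] 0.0886
```

>>> {"name": "arm_command", "arguments": {"plan": [{"dp": [-33,-23,7],"spin": 0.089},{"dp": [-35,-20,7],"spin": 0.089},{"dp": [-37,-17,7],"spin": 0.089},{"dp": [-38,-14,7],"spin": 0.089},{"dp": [-39,-10,7],"spin": 0.089}], "grip": -1}}

```text
clock: 0.9
position: [0.3452, 0.4083, 0.3696]
ee_rot: [0.405, 0.914, 0.0, -0.0]
ft_force: [1.0, 0.5, 0.0]
grip_width: 0.998
grasp_force: 0.0
```

>>> {"name": "arm_command", "arguments": {"plan": [{"dp": [-40,-7,7],"spin": 0.089},{"dp": [-40,-3,7],"spin": 0.089},{"dp": [-40,0,7],"spin": 0.089},{"dp": [-40,4,7],"spin": 0.089},{"dp": [-40,8,7],"spin": 0.089}]}}

```text
clock: 1.4
position: [0.4545, 0.2389, 0.3347]
ee_rot: [0.596, 0.803, 0.0, 0.0]
ft_force: [-0.2, 0.6, 0.3]
grip_width: 1.0
grasp_force: 0.0
```

>>> {"name": "arm_command", "arguments": {"plan": [{"dp": [-39,11,7],"spin": 0.089},{"dp": [-38,15,7],"spin": 0.089},{"dp": [-36,18,7],"spin": 0.089},{"dp": [-35,21,7],"spin": 0.084},{"dp": [0,0,0],"spin": 0}]}}

```text
clock: 1.9
position: [0.5441, 0.0984, 0.3061]
ee_rot: [0.73, 0.684, -0.001, 0.001]
ft_force: [0.4, -0.1, -0.3]
grip_width: 1.002
grasp_force: 0.0
```

Run:
```python
from h import *
ob,M,p=state(); print(p,ob["clock"],ob["ft_force"],ob["joint_pos"]); rows(p,M,tgt(18,168),.20,3)
```

```text
[0.54414837 0.09837096 0.30609559] 1.9 [ 0.41119485 -0.06644407 -0.33150744] [-0.62634969  0.26014131  0.42131757  1.79717012 -0.11456592  1.10898056
 -0.23201901]
[np.float64(0.8), np.float64(0.4), np.float64(35.4)] -0.004
[np.float64(0.8), np.float64(0.4), np.float64(35.4)] -0.004
[np.float64(0.8), np.float64(0.4), np.float64(35.4)] -0.004
```

>>> {"name": "arm_command", "arguments": {"plan": [{"dp": [1,0,40],"spin": -0.012},{"dp": [1,0,40],"spin": 0},{"dp": [0,0,30],"spin": 0},{"dp": [0,0,13],"spin": 0},{"dp": [0,0,0],"spin": 0}]}}

```text
clock: 2.4
position: [0.5419, 0.1062, 0.1825]
ee_rot: [0.722, 0.692, -0.001, -0.001]
ft_force: [-0.3, -0.4, 0.2]
grip_width: 1.001
grasp_force: 0.0
```

>>> {"name": "arm_command", "arguments": {"plan": [{"dp": [0,0,4],"spin": 0},{"dp": [0,0,0],"spin": 0}]}}

```text
clock: 2.6
position: [0.543, 0.1063, 0.1809]
ee_rot: [0.722, 0.692, 0.001, 0.0]
ft_force: [-0.7, -0.1, -0.5]
grip_width: 1.003
grasp_force: 0.0
```

Run:
```python
from h import *
ob,M,p=state(); print(p,ob["clock"],ob["ft_force"]); rows(p,M,tgt(18,160),.178,1)
im=viewer.camera("scene"); cv2.imwrite("pics/s1.png",cv2.resize(im[150:420,180:480],None,fx=2.2,fy=2.2,interpolation=cv2.INTER_CUBIC))
```

```text
[0.5430423  0.10632083 0.18088846] 2.6 [-0.67706859 -0.09374858 -0.49717187]
[np.float64(2.6), np.float64(2.8), np.float64(2.9)] 0.0108
```

View pics/s1.png

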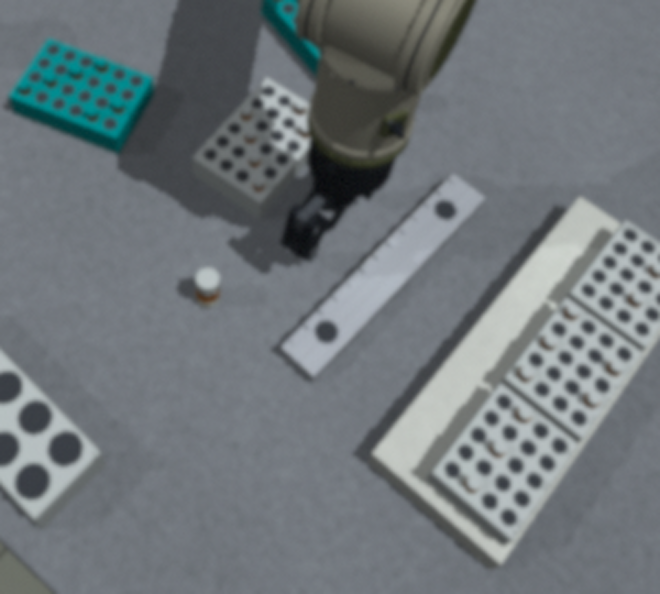

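The scene crop shows the open fingers standing in the gap between rack and bar, clear of the vial at crop (207,282). I lower further to find the fingertip height.

>>> {"name": "arm_command", "arguments": {"plan": [{"dp": [0,2,2],"spin": 0.01},{"dp": [0,0,2],"spin": 0},{"dp": [0,0,2],"spin": 0},{"dp": [0,0,0],"spin": 0}]}}

```text
clock: 3.05
position: [0.5443, 0.1061, 0.1734]
ee_rot: [0.726, 0.688, -0.0, -0.0]
ft_force: [0.7, -0.4, -0.3]
grip_width: 1.002
grasp_force: 0.0
```

>>> {"name": "arm_command", "arguments": {"plan": [{"dp": [0,0,1.5],"spin": 0},{"dp": [0,0,0],"spin": 0}]}}

```text
clock: 3.25
position: [0.5444, 0.106, 0.172]
ee_rot: [0.726, 0.688, -0.0, -0.0]
ft_force: [-0.0, 0.6, -0.3]
grip_width: 0.999
grasp_force: 0.0
```

>>> {"name": "arm_command", "arguments": {"plan": [{"dp": [0,0,1.5],"spin": 0},{"dp": [0,0,0],"spin": 0}]}}

```text
clock: 3.45
position: [0.5444, 0.106, 0.1705]
ee_rot: [0.726, 0.688, -0.0, -0.0]
ft_force: [0.3, 0.4, -0.4]
grip_width: 1.005
grasp_force: 0.0
```

>>> {"name": "arm_command", "arguments": {"plan": [{"dp": [0,0,2],"spin": 0},{"dp": [5,1,2],"spin": 0},{"dp": [10,0,0],"spin": 0},{"dp": [10,0,0],"spin": 0},{"dp": [5,0,0],"spin": 0}]}}

```text
clock: 3.95
position: [0.547, 0.138, 0.1667]
ee_rot: [0.725, 0.689, 0.0, -0.0]
ft_force: [0.4, 0.4, 0.5]
grip_width: 0.999
grasp_force: 0.0
```

>>> {"name": "arm_command", "arguments": {"plan": [{"dp": [4,0,0],"spin": 0},{"dp": [4,0,0],"spin": 0},{"dp": [4,0,0],"spin": 0},{"dp": [4,0,0],"spin": 0},{"dp": [4,0,0],"spin": 0}]}}

```text
clock: 4.45
position: [0.5482, 0.1556, 0.1667]
ee_rot: [0.726, 0.688, -0.0, 0.0]
ft_force: [-0.3, -4.4, 0.9]
grip_width: 0.999
grasp_force: 2.2
```

>>> {"name": "arm_command", "arguments": {"plan": [{"dp": [5,0,0],"spin": 0},{"dp": [5,0,0],"spin": 0},{"dp": [5,0,0],"spin": 0},{"dp": [5,0,0],"spin": 0},{"dp": [5,0,0],"spin": 0}]}}

```text
clock: 4.95
position: [0.5494, 0.1813, 0.1667]
ee_rot: [0.726, 0.688, -0.0, -0.0]
ft_force: [0.6, -5.6, 2.1]
grip_width: 1.001
grasp_force: 2.3
```

Run:
```python
from h import *
ob,M,p=state(); print(p,ob["clock"],ob["ft_force"],ob["torque"]); rows(p,M,tgt(18,51),.166,1)
im=viewer.camera("top"); cv2.imwrite("pics/t1.png",cv2.resize(im[130:320,30:290],None,fx=3,fy=3,interpolation=cv2.INTER_CUBIC))
```

```text
[0.54942955 0.18131028 0.16670595] 4.95 [ 0.59528632 -5.61346333  2.10235119] [-0.91746962  0.06964492  0.02189179]
[np.float64(36.4), np.float64(0.5), np.float64(0.7)] 0.0009
```

View pics/t1.png

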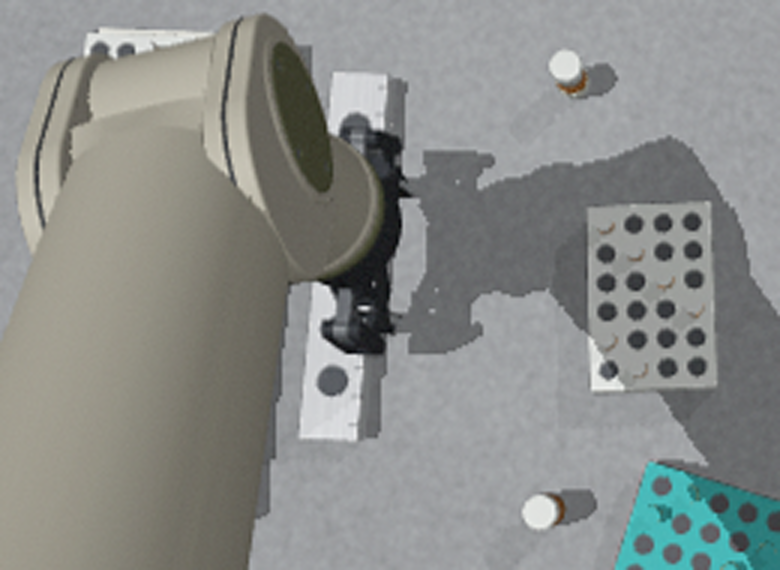

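The bar is following, with its right edge now from crop (391,75) to (358,441). I compute the remaining gap.

Run:
```python
from h import *
P=np.array([ray("top",(u+.5)/3-.5+30,(v+.5)/3-.5+130,.02)[:2] for u,v in [(391,75),(358,441)]])
print((P-o)@e*1000,-(P-o)@n*1000-40, [K('top')])
```

```text
[ 146.44313072 -113.26482596] [38.50899141 37.43371765] [(np.float64(435.5870518819821), 279.63087695458944, 211.75217002936336, array([[-1.64613008e-02, -9.99859518e-01, -3.15749469e-03],
       [-9.86015945e-01,  1.67569919e-02, -1.65806391e-01],
       [ 1.65836008e-01,  3.83951236e-04, -9.86153270e-01]]), array([-0.06277001,  0.54663157,  0.84365505]))]
```

>>> {"name": "arm_command", "arguments": {"plan": [{"dp": [5,0,0],"spin": 0},{"dp": [5,0,0],"spin": 0},{"dp": [5,0,0],"spin": 0},{"dp": [5,0,0],"spin": 0},{"dp": [4,0,0],"spin": 0}]}}

```text
clock: 5.5
position: [0.5507, 0.2054, 0.1667]
ee_rot: [0.725, 0.688, 0.0, -0.0]
ft_force: [0.1, -5.3, 2.2]
grip_width: 1.0
grasp_force: 2.4
```

>>> {"name": "arm_command", "arguments": {"plan": [{"dp": [2,0,0],"spin": 0},{"dp": [2,0,0],"spin": 0},{"dp": [2,0,0],"spin": 0},{"dp": [2,0,0],"spin": 0},{"dp": [1,0,0],"spin": 0}]}}

```text
clock: 6.0
position: [0.5512, 0.2141, 0.1667]
ee_rot: [0.726, 0.688, 0.0, -0.0]
ft_force: [-0.0, -4.5, 1.7]
grip_width: 0.999
grasp_force: 2.3
```

>>> {"name": "arm_command", "arguments": {"plan": [{"dp": [1,0,0],"spin": 0},{"dp": [1,0,0],"spin": 0}]}}

```text
clock: 6.2
position: [0.5513, 0.2158, 0.1667]
ee_rot: [0.726, 0.688, -0.0, -0.0]
ft_force: [-0.8, -5.3, 1.1]
grip_width: 0.999
grasp_force: 2.3
```

>>> {"name": "arm_command", "arguments": {"plan": [{"dp": [1,0,0],"spin": 0},{"dp": [1,0,0],"spin": 0}]}}

```text
clock: 6.4
position: [0.5514, 0.2179, 0.1667]
ee_rot: [0.726, 0.688, 0.0, -0.0]
ft_force: [-0.4, -5.8, 1.7]
grip_width: 1.001
grasp_force: 3.1
```

>>> {"name": "arm_command", "arguments": {"plan": [{"dp": [1,0,0],"spin": 0}]}}

```text
clock: 6.5
position: [0.5514, 0.2182, 0.1666]
ee_rot: [0.726, 0.688, -0.001, 0.0]
ft_force: [-2.9, -9.4, 4.4]
grip_width: 0.998
grasp_force: 4.6
```

>>> {"name": "arm_command", "arguments": {"plan": [{"dp": [1,0,0],"spin": 0}]}}

```text
clock: 6.6
position: [0.5515, 0.2185, 0.1667]
ee_rot: [0.726, 0.688, -0.001, 0.0]
ft_force: [-4.4, -11.6, 6.8]
grip_width: 1.002
grasp_force: 6.0
```

>>> {"name": "arm_command", "arguments": {"plan": [{"dp": [1,0,0],"spin": 0}]}}

```text
clock: 6.7
position: [0.5515, 0.2187, 0.1666]
ee_rot: [0.726, 0.687, -0.002, 0.0]
ft_force: [-5.6, -15.1, 9.9]
grip_width: 0.998
grasp_force: 7.7
```

>>> {"name": "arm_command", "arguments": {"plan": [{"dp": [1,0,0],"spin": 0},{"dp": [0,0,0],"spin": 0},{"dp": [0,0,0],"spin": 0},{"dp": [0,0,0],"spin": 0}]}}

```text
clock: 7.1
position: [0.5516, 0.2189, 0.1666]
ee_rot: [0.727, 0.687, -0.002, 0.001]
ft_force: [-5.3, -15.4, 8.7]
grip_width: 1.001
grasp_force: 7.9
```

Run:
```python
from h import *
ob,M,p=state(); print(p,ob["ft_force"],ob["torque"]); rows(p,M,tgt(18,51),.166,1)
im=viewer.camera("top"); cv2.imwrite("pics/t2.png",cv2.resize(im[130:320,30:190],None,fx=3,fy=3,interpolation=cv2.INTER_CUBIC))
```

```text
[0.55163371 0.21891442 0.16662404] [ -5.26709441 -15.36140673   8.70657321] [-3.06783881  0.79963821 -0.17966222]
[np.float64(-1.3), np.float64(0.3), np.float64(0.6)] -0.002
```

View pics/t2.png

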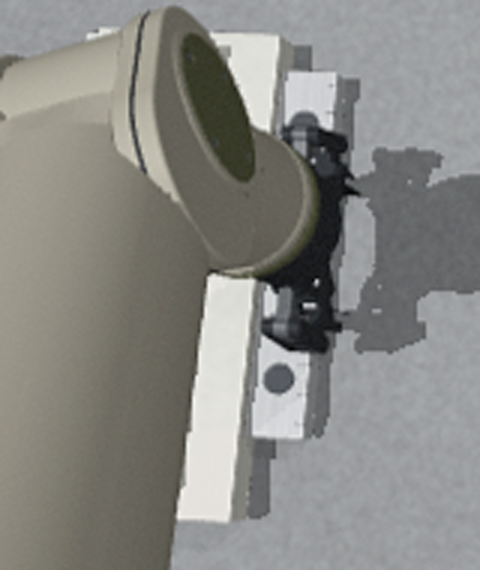

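Run:
```python
from h import *
P=np.array([ray("top",(u+.5)/3-.5+30,(v+.5)/3-.5+130,.02)[:2] for u,v in [(338,75),(307,440),(290,71),(251,438)]])
q=P; print((P-o)@e*1000,-(P-o)@n*1000)
```

```text
[ 145.06209907 -113.88970165  146.77746692 -113.96739388] [40.51013588 42.48425792  5.80276686  4.02698555]
```

>>> {"name": "arm_command", "arguments": {"plan": [{"dp": [1,0,0],"spin": 0},{"dp": [1,0,0],"spin": 0},{"dp": [0,0,0],"spin": 0},{"dp": [0,0,0],"spin": 0},{"dp": [0,0,0],"spin": 0}]}}

```text
clock: 7.65
position: [0.5518, 0.2193, 0.1666]
ee_rot: [0.727, 0.687, -0.003, 0.001]
ft_force: [-6.6, -21.5, 11.5]
grip_width: 1.005
grasp_force: 10.9
```

Measured, the bar is flush to within error and pressed with about 16 N net. I retreat and compute the rack approach.

>>> {"name": "arm_command", "arguments": {"plan": [{"dp": [-5,0,0],"spin": 0},{"dp": [-10,0,0],"spin": 0},{"dp": [-20,0,0],"spin": 0},{"dp": [-20,0,-10],"spin": 0},{"dp": [-20,0,-30],"spin": 0}]}}

```text
clock: 8.15
position: [0.5466, 0.1479, 0.2055]
ee_rot: [0.725, 0.688, -0.002, -0.001]
ft_force: [1.3, -0.4, -0.5]
grip_width: 1.001
grasp_force: 0.0
```

>>> {"name": "arm_command", "arguments": {"plan": [{"dp": [-20,0,-40],"spin": 0},{"dp": [-40,-5,0],"spin": 0},{"dp": [-40,-10,0],"spin": 0},{"dp": [-40,-10,0],"spin": 0},{"dp": [-40,0,0],"spin": 0}]}}

```text
clock: 8.65
position: [0.512, -0.0312, 0.2475]
ee_rot: [0.726, 0.688, 0.001, -0.0]
ft_force: [0.7, 0.7, -0.5]
grip_width: 1.002
grasp_force: 0.0
```

Run:
```python
from h import *
ob,M,p=state(); print(p,ob["ft_force"]); rows(p,M,tgt(-9,352),.22,1)
for z in (.034,):
  for c in [(302,187),(314,221),(248,284),(311,298)]:
    q=ray("top",*c,z)[:2]; print(c,q,(q-o)@e*1000,-(q-o)@n*1000)
im=viewer.camera("top"); cv2.imwrite("pics/t3.png",cv2.resize(im[130:350,30:290],None,fx=2.7,fy=2.7,interpolation=cv2.INTER_CUBIC))
```

```text
[ 0.51196242 -0.03122132  0.24754348] [ 0.74384957  0.65332323 -0.52664499]
[np.float64(-50.4), np.float64(-0.6), np.float64(27.5)] 0.0009
(302, 187) [ 0.59904737 -0.11945776] 83.2559657054326 385.04058799856887
(314, 221) [ 0.52692316 -0.14238302] 12.467719643155487 411.8079862341152
(248, 284) [ 0.40110323 -0.00582213] -120.50791510447903 282.2046953283373
(311, 298) [ 0.37138659 -0.13178295] -143.41371771040863 409.5802483707851
```

View pics/t3.png

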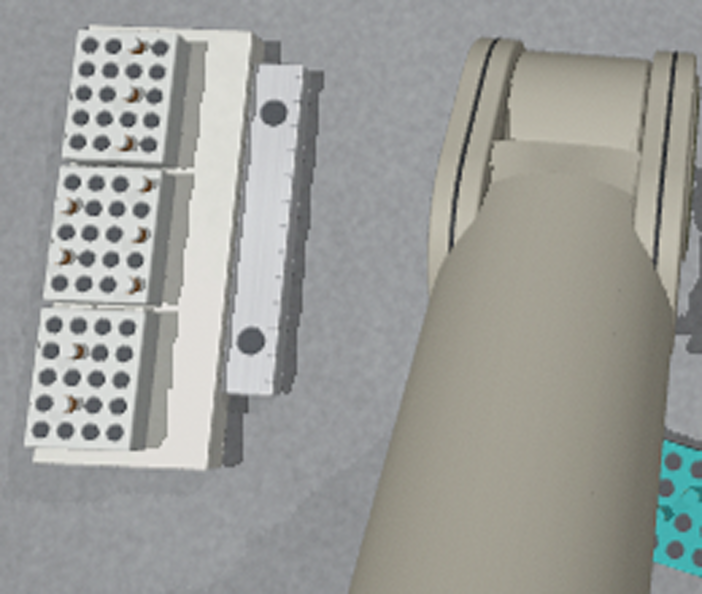

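The bar lies flush along the deck face, from (262,65) to (230,392). The arm hides the rack and vials. The path down behind the rack is clear of both turquoise racks.

>>> {"name": "arm_command", "arguments": {"plan": [{"dp": [-30,0,0],"spin": 0},{"dp": [-20,0,25],"spin": 0},{"dp": [0,0,25],"spin": 0},{"dp": [0,0,15],"spin": 0},{"dp": [0,0,0],"spin": 0}]}}

```text
clock: 9.2
position: [0.5097, -0.0795, 0.1805]
ee_rot: [0.726, 0.688, -0.001, -0.001]
ft_force: [0.1, 0.6, 0.5]
grip_width: 0.999
grasp_force: 0.0
```

>>> {"name": "arm_command", "arguments": {"plan": [{"dp": [0,0,8],"spin": 0},{"dp": [0,0,6],"spin": 0},{"dp": [0,0,0],"spin": 0}]}}

```text
clock: 9.5
position: [0.5106, -0.0792, 0.1675]
ee_rot: [0.725, 0.688, 0.0, -0.0]
ft_force: [-0.8, 0.0, 0.7]
grip_width: 0.996
grasp_force: 0.0
```

>>> {"name": "arm_command", "arguments": {"plan": [{"dp": [5,0,0],"spin": 0},{"dp": [5,0,0],"spin": 0},{"dp": [4,0,0],"spin": 0},{"dp": [4,0,0],"spin": 0},{"dp": [4,0,0],"spin": 0}]}}

```text
clock: 10.0
position: [0.5116, -0.0576, 0.1678]
ee_rot: [0.726, 0.688, -0.0, 0.0]
ft_force: [-2.0, -4.2, 3.1]
grip_width: 1.001
grasp_force: 2.0
```

Run:
```python
from h import *
ob,M,p=state(); print(p,ob["ft_force"],ob["torque"]); rows(p,M,tgt(-9,137),.168,1)
```

```text
[ 0.51160909 -0.05755603  0.1677815 ] [-2.0292179  -4.24834391  3.05652513] [-0.78413451  0.54938965  0.25294549]
[np.float64(190.9), np.float64(-1.4), np.float64(-0.2)] 0.0009
```

>>> {"name": "arm_command", "arguments": {"plan": [{"dp": [5,0,0],"spin": 0},{"dp": [5,0,0],"spin": 0},{"dp": [6,0,0],"spin": 0},{"dp": [7,0,0],"spin": 0},{"dp": [7,0,0],"spin": 0}]}}

```text
clock: 10.5
position: [0.5135, -0.0268, 0.1677]
ee_rot: [0.726, 0.688, 0.0, 0.0]
ft_force: [-0.0, -3.6, 0.5]
grip_width: 1.0
grasp_force: 1.6
```

>>> {"name": "arm_command", "arguments": {"plan": [{"dp": [8,0,0],"spin": 0},{"dp": [8,0,0],"spin": 0},{"dp": [8,0,0],"spin": 0},{"dp": [8,0,0],"spin": 0},{"dp": [8,0,0],"spin": 0}]}}

```text
clock: 11.0
position: [0.5155, 0.0132, 0.1677]
ee_rot: [0.726, 0.688, 0.0, -0.0]
ft_force: [-0.3, -2.9, -0.3]
grip_width: 0.996
grasp_force: 1.7
```

>>> {"name": "arm_command", "arguments": {"plan": [{"dp": [8,0,0],"spin": 0},{"dp": [8,0,0],"spin": 0},{"dp": [8,0,0],"spin": 0},{"dp": [8,0,0],"spin": 0},{"dp": [8,0,0],"spin": 0}]}}

```text
clock: 11.5
position: [0.5176, 0.053, 0.1677]
ee_rot: [0.726, 0.688, 0.0, -0.0]
ft_force: [0.6, -4.2, 1.0]
grip_width: 0.997
grasp_force: 1.7
```

>>> {"name": "arm_command", "arguments": {"plan": [{"dp": [8,0,0],"spin": 0},{"dp": [8,0,0],"spin": 0},{"dp": [8,0,0],"spin": 0},{"dp": [7,0,0],"spin": 0},{"dp": [6,0,0],"spin": 0}]}}

```text
clock: 12.0
position: [0.5196, 0.09, 0.1677]
ee_rot: [0.726, 0.688, 0.0, -0.0]
ft_force: [0.1, -4.1, 1.9]
grip_width: 1.001
grasp_force: 1.8
```

Run:
```python
from h import *
ob,M,p=state(); print(p,ob["clock"],ob["ft_force"],ob["torque"]); rows(p,M,tgt(-9,136),.168,1)
im=viewer.camera("top"); cv2.imwrite("pics/t4.png",cv2.resize(im[130:350,30:290],None,fx=2.7,fy=2.7,interpolation=cv2.INTER_CUBIC))
```

```text
[0.51956278 0.09000832 0.16768946] 12.0 [ 0.11991704 -4.07295834  1.91148752] [-0.74995894 -0.03407323 -0.0228844 ]
[np.float64(44.1), np.float64(-1.6), np.float64(-0.3)] 0.001
```

View pics/t4.png

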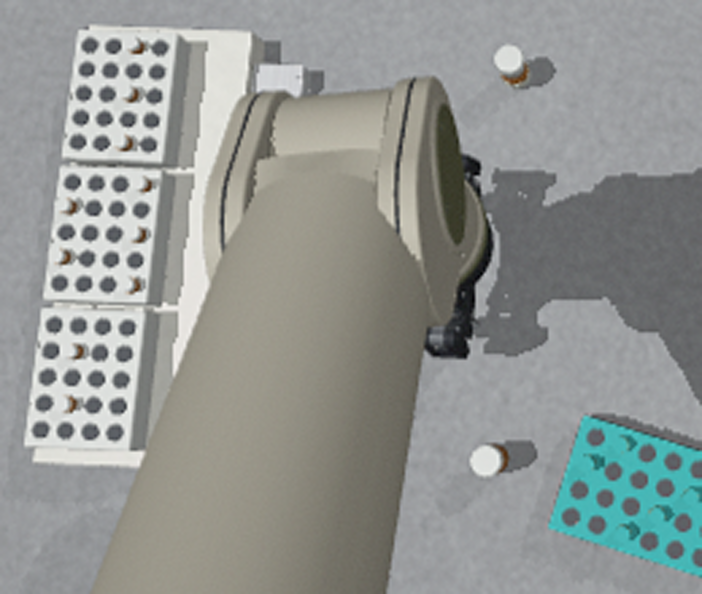

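The fingers are pushing near (465,260), and the vials at (510,60) and (487,460) stand untouched. About 44 mm remains.

>>> {"name": "arm_command", "arguments": {"plan": [{"dp": [7,0,0],"spin": 0},{"dp": [7,0,0],"spin": 0},{"dp": [7,0,0],"spin": 0},{"dp": [6,0,0],"spin": 0},{"dp": [4,0,0],"spin": 0}]}}

```text
clock: 12.55
position: [0.5212, 0.121, 0.1677]
ee_rot: [0.725, 0.688, 0.0, -0.0]
ft_force: [-0.1, -4.7, 1.7]
grip_width: 0.999
grasp_force: 2.1
```

>>> {"name": "arm_command", "arguments": {"plan": [{"dp": [2,0,0],"spin": 0},{"dp": [2,0,0],"spin": 0},{"dp": [2,0,0],"spin": 0},{"dp": [1,0,0],"spin": 0},{"dp": [1,0,0],"spin": 0}]}}

```text
clock: 13.05
position: [0.5216, 0.1282, 0.1677]
ee_rot: [0.726, 0.688, -0.0, -0.0]
ft_force: [-0.7, -4.2, 1.8]
grip_width: 1.002
grasp_force: 2.0
```

>>> {"name": "arm_command", "arguments": {"plan": [{"dp": [1,0,0],"spin": 0},{"dp": [1,0,0],"spin": 0}]}}

```text
clock: 13.25
position: [0.5217, 0.1303, 0.1677]
ee_rot: [0.726, 0.688, 0.0, -0.0]
ft_force: [-0.0, -3.5, 1.9]
grip_width: 1.001
grasp_force: 2.0
```

>>> {"name": "arm_command", "arguments": {"plan": [{"dp": [1,0,0],"spin": 0},{"dp": [1,0,0],"spin": 0}]}}

```text
clock: 13.45
position: [0.5218, 0.1324, 0.1677]
ee_rot: [0.726, 0.688, 0.0, -0.0]
ft_force: [0.3, -3.7, 1.2]
grip_width: 1.001
grasp_force: 2.0
```

>>> {"name": "arm_command", "arguments": {"plan": [{"dp": [1,0,0],"spin": 0}]}}

```text
clock: 13.55
position: [0.5219, 0.1334, 0.1677]
ee_rot: [0.726, 0.688, 0.0, -0.0]
ft_force: [-0.4, -3.5, 1.1]
grip_width: 1.0
grasp_force: 2.0
```

>>> {"name": "arm_command", "arguments": {"plan": [{"dp": [1,0,0],"spin": 0}]}}

```text
clock: 13.65
position: [0.5219, 0.1337, 0.1677]
ee_rot: [0.726, 0.688, -0.0, 0.0]
ft_force: [-2.3, -8.9, 4.9]
grip_width: 0.999
grasp_force: 4.7
```

>>> {"name": "arm_command", "arguments": {"plan": [{"dp": [1,0,0],"spin": 0}]}}

```text
clock: 13.75
position: [0.5219, 0.1339, 0.1677]
ee_rot: [0.726, 0.688, -0.001, 0.0]
ft_force: [-2.4, -12.0, 6.4]
grip_width: 1.0
grasp_force: 6.4
```

>>> {"name": "arm_command", "arguments": {"plan": [{"dp": [1,0,0],"spin": 0}]}}

```text
clock: 13.85
position: [0.5219, 0.1341, 0.1677]
ee_rot: [0.726, 0.687, -0.001, 0.001]
ft_force: [-4.7, -15.5, 8.1]
grip_width: 1.003
grasp_force: 7.9
```

>>> {"name": "arm_command", "arguments": {"plan": [{"dp": [1,0,0],"spin": 0},{"dp": [1,0,0],"spin": 0},{"dp": [0,0,0],"spin": 0},{"dp": [0,0,0],"spin": 0},{"dp": [0,0,0],"spin": 0}]}}

```text
clock: 14.35
position: [0.522, 0.1345, 0.1676]
ee_rot: [0.727, 0.687, -0.002, 0.001]
ft_force: [-4.8, -18.6, 10.6]
grip_width: 1.0
grasp_force: 9.8
```

>>> {"name": "arm_command", "arguments": {"plan": [{"dp": [-5,0,0],"spin": 0},{"dp": [-10,0,0],"spin": 0},{"dp": [-20,0,0],"spin": 0},{"dp": [-20,0,-10],"spin": 0},{"dp": [-20,0,-30],"spin": 0}]}}

```text
clock: 14.85
position: [0.517, 0.0622, 0.2067]
ee_rot: [0.725, 0.688, -0.002, -0.001]
ft_force: [1.8, -0.9, 0.6]
grip_width: 1.0
grasp_force: 0.0
```

>>> {"name": "arm_command", "arguments": {"plan": [{"dp": [-40,0,-30],"spin": 0},{"dp": [-40,0,-20],"spin": 0},{"dp": [-40,0,0],"spin": 0},{"dp": [-40,0,0],"spin": 0},{"dp": [-30,0,0],"spin": 0}]}}

```text
clock: 15.35
position: [0.5074, -0.1295, 0.2589]
ee_rot: [0.726, 0.687, 0.001, 0.0]
ft_force: [0.4, -0.4, -0.2]
grip_width: 0.996
grasp_force: 0.0
```

Run:
```python
from h import *
ob,M,p=state(); print(p,ob["clock"],ob["ft_force"])
im=viewer.camera("top"); cv2.imwrite("pics/t5.png",cv2.resize(im[130:320,30:290],None,fx=3,fy=3,interpolation=cv2.INTER_CUBIC))
```

```text
[ 0.5073728  -0.12948364  0.25885732] 15.35 [ 0.44645342 -0.43370359 -0.20198145]
```

View pics/t5.png

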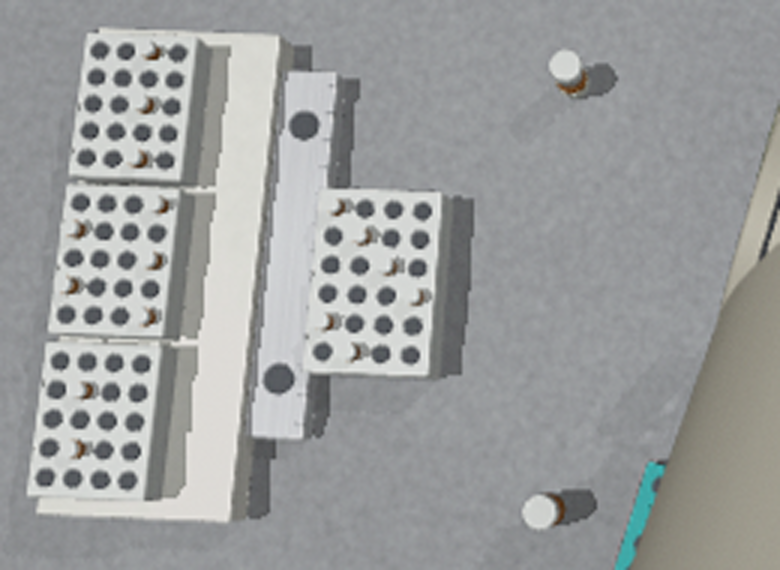

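The bar is flush on the deck, and the rack, with corners (320,188), (442,192), (429,377) and (303,372), is flush on the bar. The vials are unmoved at (566,66) and (543,511), and the arm is clear.

Run:
```python
from h import *
P=np.array([ray("top",(u+.5)/3-.5+30,(v+.5)/3-.5+130,.034)[:2] for u,v in [(320,188),(442,192),(429,377),(303,372)]])
print((P-o)@e*1000,-(P-o)@n*1000)
print(manip.hand_in())
```

```text
[ 59.23415277  59.50880789 -68.72506016 -68.52109174] [ 40.0676491  125.12483407 126.09074683  40.24488658]
the job is handed in; nothing more can be done
None
```

The straightedge is pressed flush on the deck face, the rack is pressed flush against the straightedge (centre measured about 83 mm from the deck), the vials stand unmoved, the bottle and beaker were never approached, and the job is handed in (no verdict was returned).

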